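# Tip bearing balls from a spouted jug into a bowl

### The job

Tip the three steel bearing balls out of the aluminium jug into the empty ceramic bowl: first turn the jug, upright, so that its spout faces the bowl, and only then tilt it towards the bowl, with the spout low over it, so that the balls run out over the spout. Finally stand the empty jug upright on the bench again, clear of the bowl, and leave it there; do not tip the bowl, push it around or disturb the other things on the bench.

Things in the scene. Friction and masses are not known exactly. Their poses are not given: they have to be found in the camera images.
- jug_mid (a point): jug: round, aluminium, open-topped, 64 mm across at the foot, 116 at the rim, 100 mm high, wall 4 mm, floor 5 mm, about 0.22 kg. Point on its axis, 50 mm above its underside; x to the spout, z up, handle at -x. Stands on the bench, at first with the spout roughly to the robot, handle on the far side. Its wall flares 15 degrees: the balls roll out at 75 to 100 degrees of tilt
- jug_handle (a point): middle of the jug's black handle grip, 88 mm behind the axis (-x), 60 mm above the underside: an upright bar 14 mm wide (y), 18 mm deep (x), from 22 to 94 mm above the underside, joined to the wall by level bars 14 mm wide at its top (87 mm up) and bottom (28 mm up), with a gap of 21 mm (top) to 40 mm (bottom) to the wall. Axes as the jug's
- jug_spout (a point): middle of the lip of the jug's spout, 88 mm in front of the axis (+x), 116 mm above the underside. The spout is a trough 66 mm wide inside, its side walls up to 135 mm above the underside. Axes as the jug's
- bowl_rim (a point): the empty white ceramic bowl, round, 140 mm across at the rim, 60 mm high, wall 5 mm, 0.55 kg, loose on the bench. This point is the centre of its mouth, at rim height (60 mm above its underside)
- ball0_center (a point): centre of a steel bearing ball, 26 mm across, 60 g, at the start lying on the floor of the jug
- ball1_center (a point): centre of a steel bearing ball, 26 mm across, 60 g, at the start lying on the floor of the jug
- ball2_center (a point): centre of a steel bearing ball, 26 mm across, 60 g, at the start lying on the floor of the jug
- charger: bystander: grey plastic battery charger, 90 x 130 x 72 mm high, origin at the centre of its underside
- clamp: bystander: yellow spring clamp lying down and gripping an aluminium angle bracket, together 155 x 60 x 45 mm high, origin at the underside below the clamp
- torch: bystander: green plastic hand torch lying on its side, 160 mm long, 52 mm thick, origin at the underside mid-length
- postbrush: bystander: stainless battery-post brush, a steel cylinder standing upright, 36 mm across, 100 mm high, origin at its underside
- wrench: bystander: steel open-ended spanner lying flat, 180 mm long, origin mid-length at its underside
- jar: bystander: closed glass jar with a steel cap, 70 mm across, 90 mm high, origin at its underside
- carton: bystander: small cardboard carton, 90 x 140 x 60 mm high, origin at the centre of its underside

How it is judged:
By the outcome, as a careful person would: the job done as asked, in the order asked, and still so for the second after the job is handed in, with the robot touching nothing.
It also fails if it takes over 59 s, if anything falls off the work surface, if the arm or the gripper's body presses on something with over 40 N, if the wrist force passes 120 N, or if a joint passes its speed limit or range.

### The arm

A 6-joint arm with a two-finger parallel gripper is mounted at the origin on the work surface. World frame = base frame: x ahead of the robot, y to its left, z up, the work surface at z = 0. Lengths are in mm, angles in rad, forces in N, time in s.
With the tool pointing down it reaches from about 275 to 1000 mm from the base axis. Payload 8.4 kg.
Tool frame: the origin (TCP) lies midway between the tips of the shut fingers; the grasp point (between the pads) lies 19 mm behind it; z points along the fingers, y is the line along which they close (so a half turn about z gives the same grasp; the last joint's range is limited). The gripper opens to 85 mm and grips with 20 to 120 N. Pads are 22 mm wide; open, the fingers measure 114 mm over their backs; the gripper's body (76 mm by 85 mm) begins 54 mm behind the grasp point. The pads swing forward as they close: fully open they stand 13 mm farther back than shut.
Start: joints at [-1.263, 0.353, 1.633, -0, 1.155, -0.002], TCP at [190.541, -595.249, 231.281] pointing down, gripper open.
Joint ranges: [-2.63, 2.63], [-0.92, 2.1], [0.06, 2.66], [-1.3, 4.44], [0, 2.69], [-3.02, 3.02]. Speed limits (rad/s): [2.22, 2.22, 2.79, 3.14, 3.14, 3.14].

### API

Orientations are given as [roll, pitch, yaw] about the fixed x, y, z axes, in that order (R = Rz(yaw) Ry(pitch) Rx(roll)).
In Python, from rig import r, imaging gives the robot as it stands. The module is installed in compiled form; this text tells all that it offers.
- The arm moves only by the tool arm_command, never from a script. Its argument "deltas" is a list of rows, each an object of numbers: "hand": the finger opening in mm, from 0 to 85.4; "tx", "ty", "tz": the shift along the tool's x, y, z in mm; "wx", "wy", "wz": the turn, a rotation vector about the tool's x, y, z in rad. A call has 1 to 8 rows; each row shifts and turns the commanded pose from where the row before left it, along the tool's axes as they then stand; what a row does not reach is not made up. A row lasts 1/8 s, in which the tool goes at most 62.5 mm and 10.7 degrees, less where a joint would pass 70% of its speed; a pose out of reach is approached as far as the arm can. A call with a gripper value outside its range is refused whole. The fingers move at their own pace and stop on an object; "squeeze" is the grip in N (left out, the last holds). Time passes only in rows, so rows that do not move let the fingers close. It gives the time, the measured TCP pose, the force, the opening and the grip force at its end, in the units of the state.
- r.sense(): the state, without advancing time (a new reading comes with each control period).
- imaging.grab_frame(name): name is "scene" or "top" or "wrist"; returns a dict with "image" (420x560x3 uint8, red, green, blue), "mtx" (3x3 intrinsics, pixels), "world_to_cam" (4x4, takes a point from world to camera coordinates). Camera axes: x right, y up, looking along -z (the intrinsics and any distortion apply to the point x, -y, -z); pixel columns grow to the right and rows downward; lengths in mm; the calibration is good to about 2 mm. The wrist camera is an equidistant fisheye: a pixel r from the principal point sees the ray r / f radians off the axis. A picture is of the moment at which its call begins. There is no depth.
- r.sign_off(): hands the job in; it is judged then, once.
The state is a dict: "clock": time; "qpos": joint angles; "qvel": joint speeds; "joint_efforts": joint torques, N m; "eef_pos": TCP position; "tcp_rot": TCP orientation; "contact_force": force on the tool from outside, world axes, zero at the start; "wrist_torque": the same for the moment, N m; "opening": opening from 0.0 (shut) to 1.0 (fully open); "grasp_force": force on a finger pad.
Only numpy, scipy, OpenCV 4.12 (cv2) and the standard library are available. Lean on these libraries where they do the work, as an engineer would, in place of code of your own. Each camera call takes 0.05 s, during which the arm holds its last target. There are 200 camera calls.

## Working session

There is one attempt and no reset: what is moved stays moved. The work goes in short steps, Python scripts to look and compute and a tool call to move; the robot and the scene stay as the last step left them, time stands still between calls to the robot, and variables do not carry over. Pictures are saved under pics/ and viewed, at most 10 in all, crops included, and the job is handed in when it is done.

Besides the shell and the picture viewer there is one more tool, called after "Call:" as a command line: name --argument value ..., lists and objects as JSON in quotes. arm_command: Moves the arm, as the interface text tells. Its arguments: {"type":"object","properties":{"deltas":{"type":"array"},"squeeze":{"type":"number"}},"required":["deltas"]}

```bash
mkdir -p pics
python3 - <<'E'
from rig import r, imaging
import cv2,numpy as np
np.set_printoptions(precision=4,suppress=True)
for n in ("scene","top"):
    f=imaging.grab_frame(n); cv2.imwrite(f"pics/{n}0.png",f["image"][:,:,::-1]); print(n,f["mtx"],f["world_to_cam"],f.keys())
    np.savez(f"pics/{n}0.npz",**{k:f[k] for k in("image","mtx","world_to_cam")})
print(r.sense())
E
```

```text
scene [[467.8067   0.     283.0182]
 [  0.     467.8067 206.6789]
 [  0.       0.       1.    ]] [[    0.0949     0.9954     0.0093    -7.7724]
 [   -0.6655     0.0565     0.7443   314.8216]
 [    0.7404    -0.0768     0.6678 -1586.1827]
 [    0.         0.         0.         1.    ]] dict_keys(['image', 'mtx', 'world_to_cam'])
top [[480.2573   0.     282.561 ]
 [  0.     480.2573 211.3622]
 [  0.       0.       1.    ]] [[    0.0086    -0.9995     0.0301   -56.0909]
 [    0.9818     0.0142     0.1895  -578.091 ]
 [   -0.1898     0.0279     0.9814 -1186.4773]
 [    0.         0.         0.         1.    ]] dict_keys(['image', 'mtx', 'world_to_cam'])
{'clock': 0.1, 'qpos': array([-1.2634,  0.3536,  1.6341,  0.    ,  1.1553, -0.0024]), 'qvel': array([-0.    , -0.0006, -0.0022, -0.0002,  0.0005, -0.0005]), 'joint_efforts': array([ -0.0005, -60.6354, -34.2819,  -0.0001,   0.0039,  -0.    ]), 'eef_pos': array([ 190.4177, -594.8137,  230.6397]), 'tcp_rot': array([-3.1403, -0.    ,  0.3098]), 'contact_force': array([ 0.2287, -0.28  , -0.6763]), 'wrist_torque': array([-0.0116,  0.0099, -0.0313]), 'grasp_force': 0.0, 'opening': 1.0013899465682095}
```

View pics/scene0.png

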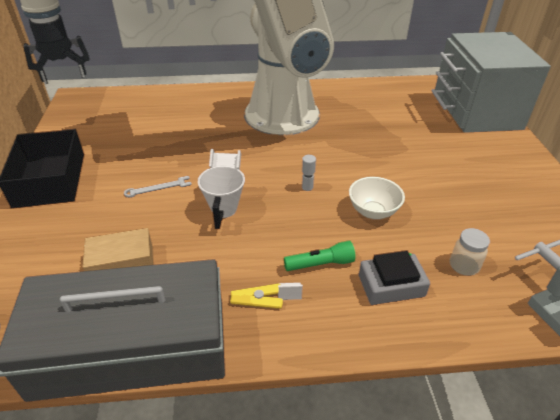

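View pics/top0.png

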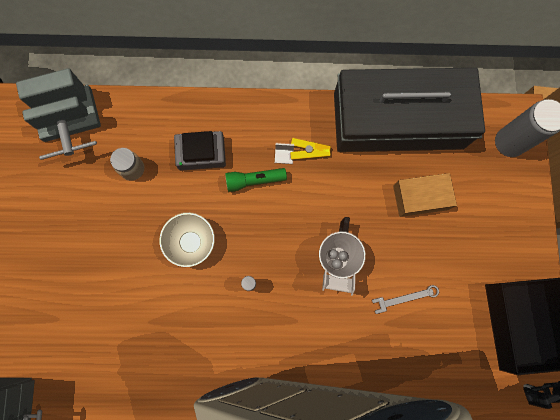

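The scene view shows the jug at about (222,190) with its handle at (217,212), the bowl at (376,200), the brush at (309,172) and the torch at (320,258). In the top view the jug rim is at (342,255), handle (345,224), spout (340,285) and bowl (187,240). Next I'll overlay a model to refine these.

```bash
cat > h.py <<'E'
import numpy as np,cv2
def proj(f,P):
    P=np.atleast_2d(P); c=P@f["world_to_cam"][:3,:3].T+f["world_to_cam"][:3,3]
    c=c*[1,-1,-1]; p=c@f["mtx"].T; return p[:,:2]/p[:,2:]
def unproj(f,uv,z):
    R=f["world_to_cam"][:3,:3];t=f["world_to_cam"][:3,3];C=-R.T@t
    d=R.T@(np.linalg.inv(f["mtx"])@[*uv,1]*[1,-1,-1]); return C+d*(z-C[2])/d[2]
def circ(x,y,z,rad):
    a=np.linspace(0,2*np.pi,73); return np.c_[x+rad*np.cos(a),y+rad*np.sin(a),0*a+z]
def jug(x,y,yaw):
    c,s=np.cos(yaw),np.sin(yaw); T=lambda P:np.array(P,float)@np.array([[c,s,0],[-s,c,0],[0,0,1]])+[x,y,0]
    return [circ(x,y,100,58),circ(x,y,0,32),T([[-97,-7,94],[-97,7,94],[-79,7,94],[-79,-7,94],[-97,-7,94],[-97,-7,22],[-97,7,22],[-97,7,94]]),T([[88,-33,116],[88,33,116]])]
def draw(f,curves,col=(0,0,255),k=3,box=None):
    x0,y0,w,h=box; im=cv2.resize(f["image"][y0:y0+h,x0:x0+w,::-1],None,fx=k,fy=k,interpolation=cv2.INTER_CUBIC)
    for c in curves: cv2.polylines(im,[np.int32(((proj(f,c)-[x0,y0]+.5)*k)*16)],False,col,1,cv2.LINE_AA,4)
    return im
E
cat > ov.py <<'E'
from h import *
import sys
T=dict(np.load("pics/top0.npz"));S=dict(np.load("pics/scene0.npz"))
print("jug",unproj(T,(342,255),100),"handle",unproj(T,(345,222),94),"bowl",unproj(T,(187,240),60))
for n,uv,z in (("brush",(248,284),100),("torchL",(228,182),30),("torchR",(286,175),25),("charger",(200,145),72),("jar",(122,160),90),("wrenchL",(376,306),5)): print(n,unproj(T,uv,z))
# bowl: white mask ellipse
j=unproj(T,(342,255),100);b=unproj(T,(187,240),60);h=unproj(T,(345,222),94)
yaw=np.arctan2(*(j-h)[1::-1]); print("yaw",yaw)
if len(sys.argv)>1: v=list(map(float,sys.argv[1:])); j=v[:2];yaw=v[2];b=v[3:5]
C=jug(j[0],j[1],yaw)+[circ(b[0],b[1],60,70)]
m=np.vstack([np.hstack([draw(T,C,box=(275,200,133,100)),draw(T,C,box=(120,190,133,100))]),np.hstack([draw(S,C,box=(160,140,133,100)),draw(S,C,box=(310,150,133,100))])])
cv2.imwrite(f"pics/ov{len(sys.argv)}.png",m)
E
python3 ov.py
```

```text
jug [ 462.97231662 -195.44475447  100.        ] handle [ 546.47753327 -205.154628     94.        ] bowl [500.53443313 192.32132775  60.        ]
brush [390.10357433  33.87215368 100.        ]
torchL [661.34985698  95.95701156  30.        ]
torchR [684.59851102 -58.73900848  25.        ]
charger [748.89466085 168.05517825  72.        ]
jar [699.23050496 360.95745091  90.        ]
wrenchL [ 340.35055027 -297.22761656    5.        ]
yaw 3.025833853991892
```

View pics/ov1.png

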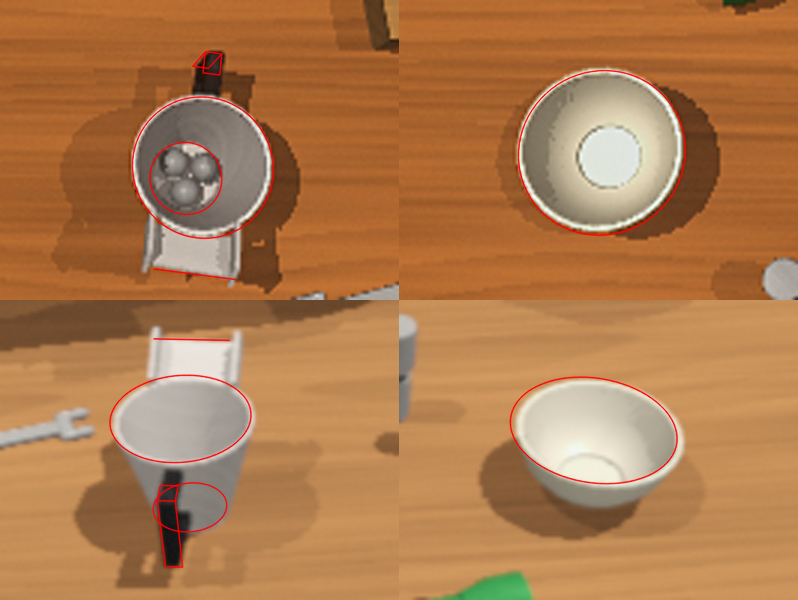

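The overlay shows the jug and bowl rims fitting within about 1 px: red rim on jug at (200,167) top-left tile, bowl at (600,152), handle and spout lined up. I take the jug at (462,-194) with yaw 3.03, and the bowl at (499.5,193.5).

```bash
cat > mv.py <<'E'
import numpy as np
from scipy.spatial.transform import Rotation as R
from rig import r
def tool(yaw,lean,tilt=0):  # jug yaw, grasp lean, jug tilt -> tool rotation
    J=R.from_euler('z',yaw)*R.from_euler('y',tilt)
    s,c=np.sin(lean),np.cos(lean)
    return J*R.from_matrix(np.array([[c,0,s],[0,-1,0],[s,0,-c]]))
def cur(): 
    s=r.sense(); open('log.txt','a').write(repr([*s['qpos'],*s['eef_pos'],*s['tcp_rot']])+'\n')
    return np.array(s['eef_pos']),R.from_euler('xyz',s['tcp_rot'])
def rows(p1,R1,n,p0=None,R0=None):
    if p0 is None:p0,R0=cur()
    w=(R0.inv()*R1).as_rotvec(); out=[]; P,Q=p0.copy(),R0
    for i in range(1,n+1):
        t=Q.inv().apply(p0+(p1-p0)*i/n-P).round(1); dw=(Q.inv()*R0*R.from_rotvec(w*i/n)).as_rotvec().round(4)
        P=P+Q.apply(t); Q=Q*R.from_rotvec(dw)
        out.append('{'+','.join(f'"{k}":{v:g}' for k,v in zip(("tx","ty","tz","wx","wy","wz"),[*t,*dw]) if v)+'}')
    print('deg/row',np.degrees(np.linalg.norm(w))/n,'mm/row',np.linalg.norm(p1-p0)/n)
    for i in range(0,n,8): print('['+','.join(out[i:i+8])+']')
    return P,Q
HG=lambda jx,jy,yaw,z: np.array([jx-88*np.cos(yaw),jy-88*np.sin(yaw),z])
E
python3 - <<'E'
from mv import *
Q=tool(3.03,.5); z=Q.apply([0,0,1]); g=HG(462,-194,3.03,70)+19*z
p0,R0=cur(); print(g,z)
# via: rotate in plane w/ translation
rows(g-130*z+[0,0,60],Q,16)
E
```

```text
[ 540.40021317 -202.78538604   53.32593132] [-0.47644351  0.0533894  -0.87758256]
deg/row 9.787431415924676 mm/row 35.243634377835015
[{"tx":31.9,"ty":-15.1,"tz":0.2,"wx":0.0422,"wy":0.0089,"wz":-0.1653},{"tx":33.8,"ty":-9.6,"tz":1.1,"wx":0.0422,"wy":0.0089,"wz":-0.1653},{"tx":35,"ty":-3.8,"tz":1.6,"wx":0.0421,"wy":0.0089,"wz":-0.1653},{"tx":35.2,"ty":2.1,"tz":2,"wx":0.0422,"wy":0.009,"wz":-0.1653},{"tx":34.3,"ty":7.8,"tz":2,"wx":0.0422,"wy":0.0089,"wz":-0.1653},{"tx":32.5,"ty":13.5,"tz":2,"wx":0.0422,"wy":0.0089,"wz":-0.1653},{"tx":29.8,"ty":18.8,"tz":1.5,"wx":0.0422,"wy":0.0089,"wz":-0.1653},{"tx":26.3,"ty":23.4,"tz":0.9,"wx":0.0421,"wy":0.0089,"wz":-0.1652}]
[{"tx":22.1,"ty":27.5,"wx":0.0422,"wy":0.009,"wz":-0.1653},{"tx":17.2,"ty":30.7,"tz":-1,"wx":0.0422,"wy":0.0089,"wz":-0.1653},{"tx":12,"ty":33,"tz":-2.3,"wx":0.0422,"wy":0.0089,"wz":-0.1653},{"tx":6.5,"ty":34.5,"tz":-3.6,"wx":0.0422,"wy":0.0089,"wz":-0.1653},{"tx":0.7,"ty":34.9,"tz":-5,"wx":0.0421,"wy":0.0089,"wz":-0.1653},{"tx":-5,"ty":34.2,"tz":-6.5,"wx":0.0422,"wy":0.009,"wz":-0.1653},{"tx":-10.4,"ty":32.8,"tz":-8,"wx":0.0422,"wy":0.0089,"wz":-0.1653},{"tx":-15.6,"ty":30.1,"tz":-9.4,"wx":0.0422,"wy":0.0089,"wz":-0.1653}]
```

Call:
arm_command --deltas '[{"tx": 32,"ty": -15,"wx": 0.0422,"wy": 0.009,"wz": -0.1653,"hand": 85},{"tx": 34,"ty": -9.6,"tz": 1,"wx": 0.0422,"wy": 0.009,"wz": -0.1653},{"tx": 35,"ty": -3.8,"tz": 1.6,"wx": 0.0422,"wy": 0.009,"wz": -0.1653},{"tx": 35,"ty": 2,"tz": 2,"wx": 0.0422,"wy": 0.009,"wz": -0.1653},{"tx": 34,"ty": 8,"tz": 2,"wx": 0.0422,"wy": 0.009,"wz": -0.1653},{"tx": 32.5,"ty": 13.5,"tz": 2,"wx": 0.0422,"wy": 0.009,"wz": -0.1653},{"tx": 30,"ty": 19,"tz": 1.5,"wx": 0.0422,"wy": 0.009,"wz": -0.1653},{"tx": 26,"ty": 23.4,"tz": 1,"wx": 0.0422,"wy": 0.009,"wz": -0.1653}]'

```text
schema error: expected keys hand, tx, ty, tz, wx, wy, wz
```

```bash
python3 -c "
from mv import *
print(cur()[0],r.sense()['qpos'])"
```

```text
[ 190.41772251 -594.81365507  230.63965659] [-1.26338014e+00  3.53567468e-01  1.63406971e+00  5.95234745e-06
  1.15525183e+00 -2.38724997e-03]
```

Call:
arm_command --deltas '[{"tx": 22,"ty": 27.5,"wx": 0.0422,"wy": 0.009,"wz": -0.1653},{"tx": 17,"ty": 30.7,"tz": -1,"wx": 0.0422,"wy": 0.009,"wz": -0.1653},{"tx": 12,"ty": 33,"tz": -2.3,"wx": 0.0422,"wy": 0.009,"wz": -0.1653},{"tx": 6.5,"ty": 34.5,"tz": -3.6,"wx": 0.0422,"wy": 0.009,"wz": -0.1653},{"tx": 0.7,"ty": 35,"tz": -5,"wx": 0.0422,"wy": 0.009,"wz": -0.1653},{"tx": -5,"ty": 34,"tz": -6.5,"wx": 0.0422,"wy": 0.009,"wz": -0.1653},{"tx": -10.4,"ty": 33,"tz": -8,"wx": 0.0422,"wy": 0.009,"wz": -0.1653},{"tx": -15.6,"ty": 30,"tz": -9.4,"wx": 0.0422,"wy": 0.009,"wz": -0.1653}]'

```text
schema error: expected keys hand, tx, ty, tz, wx, wy, wz
```

```bash
python3 -c "
from mv import *
p,q=cur();s=r.sense();print(p,s['qpos'],s['qvel'])
Q=tool(3.03,.5); z=Q.apply([0,0,1]); g=HG(462,-194,3.03,70)+19*z
print(np.degrees((q.inv()*Q).as_rotvec()))
rows(g-75*z,Q,4)
from rig import imaging
import cv2
cv2.imwrite('pics/w1.png',imaging.grab_frame('scene')['image'][60:270,120:400,::-1].repeat(2,0).repeat(2,1))
# FK fit
from scipy.optimize import least_squares
D=np.array([eval(l) for l in open('log.txt')])
def fk(q,L,s4,s6):
    h,a1,L2,a3,L3,d=L
    A=R.from_euler('z',q[0]);B=A*R.from_euler('y',q[1]);C=B*R.from_euler('y',q[2])
    p=np.array([0,0,h])+A.apply([a1,0,0])+B.apply([0,0,L2])+C.apply([a3,0,L3])
    E=C*R.from_euler('z',s4*q[3])*R.from_euler('y',q[4])*R.from_euler('z',s6*q[5])
    return p+E.apply([0,0,d]),E
for s4 in(1,-1):
  for s6 in (1,-1):
    Es=[R.from_euler('xyz',d[9:]) for d in D]
    off=[ (fk(d[:6],[0]*6,s4,s6)[1].inv()*e).as_rotvec().round(3) for d,e in zip(D,Es)]
    print(s4,s6,off)
"
```

```text
[ 190.41772251 -594.81365507  230.63965659] [-1.26338014e+00  3.53567468e-01  1.63406971e+00  5.95234745e-06
  1.15525183e+00 -2.38724997e-03] [-3.13366958e-05 -5.65816560e-04 -2.20243977e-03 -2.31544701e-04
  4.63850618e-04 -5.21729028e-04]
[  38.66998475    8.17639367 -151.52885923]
deg/row 39.1497256636987 mm/row 139.5910230983071
[{"tx":121.4,"ty":-63,"tz":28,"wx":0.1687,"wy":0.0357,"wz":-0.6612},{"tx":131.7,"ty":29.7,"tz":35.5,"wx":0.1688,"wy":0.0357,"wz":-0.6611},{"tx":82.7,"ty":109,"tz":27.4,"wx":0.1687,"wy":0.0356,"wz":-0.6612},{"tx":-3.3,"ty":139.4,"tz":7,"wx":0.1687,"wy":0.0357,"wz":-0.6612}]
1 1 [array([0.   , 0.   , 1.571]), array([0.   , 0.   , 1.571]), array([0.   , 0.   , 1.571]), array([0.   , 0.   , 1.571]), array([0.   , 0.   , 1.571])]
1 -1 [array([0.   , 0.   , 1.566]), array([0.   , 0.   , 1.566]), array([0.   , 0.   , 1.566]), array([0.   , 0.   , 1.566]), array([0.   , 0.   , 1.566])]
-1 1 [array([-0.   ,  0.   ,  1.571]), array([-0.   ,  0.   ,  1.571]), array([-0.   ,  0.   ,  1.571]), array([-0.   ,  0.   ,  1.571]), array([-0.   ,  0.   ,  1.571])]
-1 -1 [array([-0.   ,  0.   ,  1.566]), array([-0.   ,  0.   ,  1.566]), array([-0.   ,  0.   ,  1.566]), array([-0.   ,  0.   ,  1.566]), array([-0.   ,  0.   ,  1.566])]
```

View pics/w1.png

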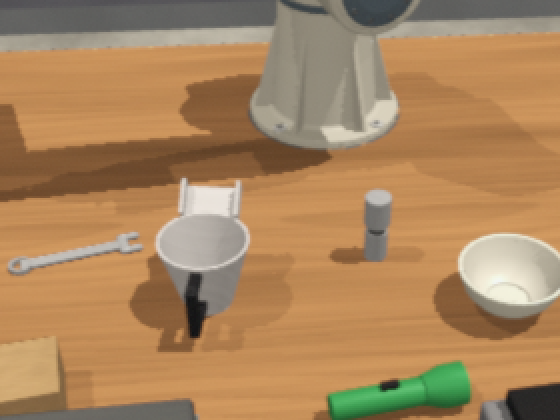

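The move was refused because every row needs all the keys. The picture shows the scene unchanged, with the jug at (203,265) and handle at (195,305) in the crop. I'll resend with full rows.

Call:
arm_command --deltas '[{"hand": 85,"tx": 32,"ty": -15,"tz": 0,"wx": 0.0422,"wy": 0.009,"wz": -0.1653},{"hand": 85,"tx": 34,"ty": -9.6,"tz": 1,"wx": 0.0422,"wy": 0.009,"wz": -0.1653},{"hand": 85,"tx": 35,"ty": -3.8,"tz": 1.6,"wx": 0.0422,"wy": 0.009,"wz": -0.1653},{"hand": 85,"tx": 35,"ty": 2,"tz": 2,"wx": 0.0422,"wy": 0.009,"wz": -0.1653},{"hand": 85,"tx": 34,"ty": 8,"tz": 2,"wx": 0.0422,"wy": 0.009,"wz": -0.1653},{"hand": 85,"tx": 32.5,"ty": 13.5,"tz": 2,"wx": 0.0422,"wy": 0.009,"wz": -0.1653},{"hand": 85,"tx": 30,"ty": 19,"tz": 1.5,"wx": 0.0422,"wy": 0.009,"wz": -0.1653},{"hand": 85,"tx": 26,"ty": 23.4,"tz": 1,"wx": 0.0422,"wy": 0.009,"wz": -0.1653}]'

```text
clock: 1.15
eef_pos: [397.4, -402.4, 229.4]
tcp_rot: [-2.932, -0.246, 1.624]
contact_force: [1.4, -0.8, -0.3]
opening: 0.994
grasp_force: 0.0
```

```bash
sed -i "s/ for k,v in zip(\(.*\)) if v)+'}')/ for k,v in zip((\"hand\",\"tx\",\"ty\",\"tz\",\"wx\",\"wy\",\"wz\"),[H,*t,*dw]))+'}')/; s/p0=None,R0=None):/p0=None,R0=None,H=85):/" mv.py; grep -n '"hand"' mv.py; python3 -c "
from mv import *
print(cur()[0],r.sense()['qpos'],r.sense()['tcp_rot'])
Q=tool(3.03,.5); z=Q.apply([0,0,1]); g=HG(462,-194,3.03,70)+19*z
rows(g-130*z+[0,0,60],Q,8)"
```

```text
17:        out.append('{'+','.join(f'"{k}":{v:g}' for k,v in zip(("hand","tx","ty","tz","wx","wy","wz"),[H,*t,*dw]))+'}')
[ 397.43269226 -402.41427169  229.41118896] [-0.79538872  0.44550903  1.53865251  0.00184022  1.47923409 -0.87476702] [-2.93230313 -0.246272    1.62371333]
deg/row 9.74955818631421 mm/row 35.160101868434964
[{"hand":85,"tx":22,"ty":27.5,"tz":0.1,"wx":0.042,"wy":0.0089,"wz":-0.1646},{"hand":85,"tx":17.1,"ty":30.6,"tz":-1,"wx":0.042,"wy":0.009,"wz":-0.1647},{"hand":85,"tx":11.9,"ty":33,"tz":-2.2,"wx":0.042,"wy":0.0089,"wz":-0.1647},{"hand":85,"tx":6.4,"ty":34.4,"tz":-3.5,"wx":0.0421,"wy":0.009,"wz":-0.1646},{"hand":85,"tx":0.7,"ty":34.8,"tz":-5,"wx":0.042,"wy":0.0089,"wz":-0.1647},{"hand":85,"tx":-4.9,"ty":34.3,"tz":-6.4,"wx":0.042,"wy":0.009,"wz":-0.1646},{"hand":85,"tx":-10.4,"ty":32.6,"tz":-7.9,"wx":0.042,"wy":0.0089,"wz":-0.1647},{"hand":85,"tx":-15.5,"ty":30.1,"tz":-9.3,"wx":0.042,"wy":0.009,"wz":-0.1646}]
```

Tracking is good.

Call:
arm_command --deltas '[{"hand": 85,"tx": 22,"ty": 27.5,"tz": 0,"wx": 0.042,"wy": 0.009,"wz": -0.1646},{"hand": 85,"tx": 17,"ty": 30.6,"tz": -1,"wx": 0.042,"wy": 0.009,"wz": -0.1646},{"hand": 85,"tx": 12,"ty": 33,"tz": -2.2,"wx": 0.042,"wy": 0.009,"wz": -0.1646},{"hand": 85,"tx": 6.4,"ty": 34.4,"tz": -3.5,"wx": 0.042,"wy": 0.009,"wz": -0.1646},{"hand": 85,"tx": 0.7,"ty": 34.8,"tz": -5,"wx": 0.042,"wy": 0.009,"wz": -0.1646},{"hand": 85,"tx": -5,"ty": 34.3,"tz": -6.4,"wx": 0.042,"wy": 0.009,"wz": -0.1646},{"hand": 85,"tx": -10.4,"ty": 32.6,"tz": -8,"wx": 0.042,"wy": 0.009,"wz": -0.1646},{"hand": 85,"tx": -15.5,"ty": 30,"tz": -9.3,"wx": 0.042,"wy": 0.009,"wz": -0.1646}]'

```text
clock: 2.15
eef_pos: [603.5, -211.0, 227.0]
tcp_rot: [3.142, -0.501, 3.03]
contact_force: [0.3, -1.4, 0.1]
opening: 0.997
grasp_force: 0.0
```

```bash
cat > fk.py <<'E'
from mv import *
from scipy.optimize import least_squares
def fk(q,L,s4,s6):
    h,a1,L2,a3,L3,d=L
    A=R.from_euler('z',q[0]);B=A*R.from_euler('y',q[1]);C=B*R.from_euler('y',q[2])
    E=C*R.from_euler('z',s4*q[3])*R.from_euler('y',q[4])*R.from_euler('z',s6*q[5]+np.pi/2)
    return np.array([0,0,h])+A.apply([a1,0,0])+B.apply([0,0,L2])+C.apply([a3,0,L3])+E.apply([0,0,d]),E
E
python3 -c "
from fk import *
p,q=cur();s=r.sense();print(p,s['qpos'])
Q=tool(3.03,.5); z=Q.apply([0,0,1]); g=HG(462,-194,3.03,70)+19*z
print(np.degrees((q.inv()*Q).as_rotvec()), Q.inv().apply(g-p))
D=np.array([eval(l) for l in open('log.txt')])[-3:]
for s4 in(1,-1):
  for s6 in (1,-1):
    print(s4,s6,[(fk(d[:6],[0]*6,s4,s6)[1].inv()*R.from_euler('xyz',d[9:])).magnitude().round(3) for d in D])
"
```

```text
[ 603.49480393 -211.03426723  227.03463344] [-0.29254045  0.66548356  1.23016606 -0.0875128   1.73911357 -1.74435386]
[ 0.01270698 -0.03841833 -0.01565485] [-27.44792947   1.1712845  182.94513898]Traceback (most recent call last):
  File "<string>", line 9, in <module>
    print(s4,s6,[(fk(d[:6],[0]*6,s4,s6)[1].inv()*R.from_euler('xyz',d[9:])).magnitude().round(3) for d in D])
                 ^^^^^^^^^^^^^^^^^^^^^^^^^^^^^^^^^^^^^^^^^^^^^^^^^^^^^^^^^^^^^^^^^^^^^^^^^^^^
AttributeError: 'float' object has no attribute 'round'
```

Call:
arm_command --deltas '[{"hand": 85,"tx": -14,"ty": 0,"tz": 15,"wx": 0,"wy": 0,"wz": 0},{"hand": 85,"tx": -13.4,"ty": 0.6,"tz": 28,"wx": 0,"wy": 0,"wz": 0},{"hand": 85,"tx": 0,"ty": 0.6,"tz": 30,"wx": 0,"wy": 0,"wz": 0},{"hand": 85,"tx": 0,"ty": 0,"tz": 30,"wx": 0,"wy": 0,"wz": 0},{"hand": 85,"tx": 0,"ty": 0,"tz": 30,"wx": 0,"wy": 0,"wz": 0},{"hand": 85,"tx": 0,"ty": 0,"tz": 20,"wx": 0,"wy": 0,"wz": 0}]'

```text
clock: 2.9
eef_pos: [551.8, -205.6, 78.1]
tcp_rot: [-3.14, -0.502, 3.021]
contact_force: [0.3, -0.0, 0.2]
opening: 0.999
grasp_force: 0.0
```

```bash
python3 -c "
from fk import *
p,q=cur()
Q=tool(3.03,.5); z=Q.apply([0,0,1]); g=HG(462,-194,3.03,70)+19*z
print(Q.inv().apply(g-p))
D=np.array([eval(l) for l in open('log.txt')])[-4:]
for s4 in(1,-1):
  for s6 in (1,-1):
    print(s4,s6,[round((fk(d[:6],[0]*6,s4,s6)[1].inv()*R.from_euler('xyz',d[9:])).magnitude(),3) for d in D])
from rig import imaging
import cv2
a=cv2.resize(imaging.grab_frame('wrist')['image'],(400,300));b=imaging.grab_frame('scene')['image'][120:270,130:330]
t=imaging.grab_frame('top')['image'][190:290,280:413]
cv2.imwrite('pics/g1.png',np.vstack([np.hstack([a,cv2.resize(b,(400,300))]),np.hstack([cv2.resize(t,(400,300)),0*a])])[:,:,::-1])
"
```

```text
[-1.64296586  1.50310363 27.31740662]
1 1 [0.0, 0.0, 0.0, 0.0]
1 -1 [1.75, 1.75, 2.794, 2.839]
-1 1 [0.004, 0.004, 0.175, 0.183]
-1 -1 [1.749, 1.749, 2.825, 2.817]
```

View pics/g1.png

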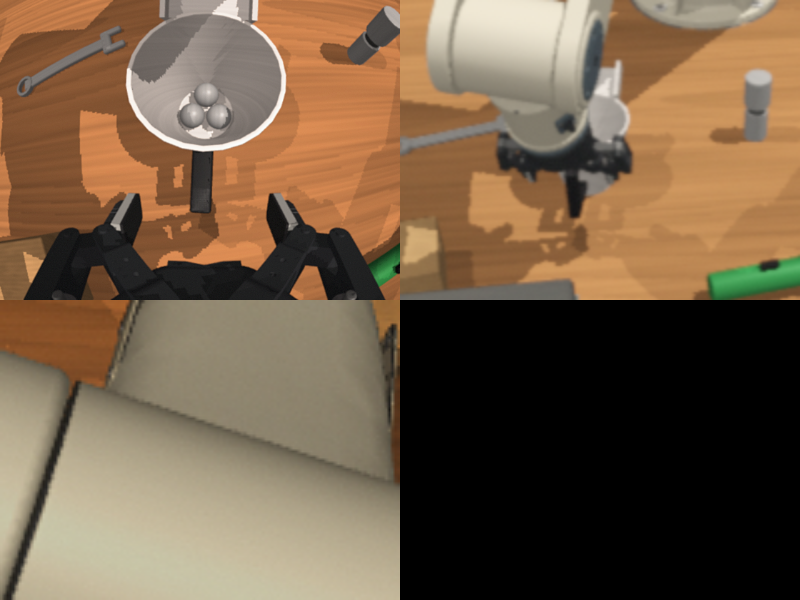

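The wrist view shows the black handle at (202,180), centred between the open pads at (128,215) and (280,215), with the three balls in the jug. I'll advance and close.

Call:
arm_command --deltas '[{"hand": 85,"tx": -1,"ty": 1,"tz": 14,"wx": 0,"wy": 0,"wz": -0.009},{"hand": 85,"tx": -0.6,"ty": 0.5,"tz": 13,"wx": 0,"wy": 0,"wz": 0},{"hand": 40,"tx": 0,"ty": 0,"tz": 0,"wx": 0,"wy": 0,"wz": 0},{"hand": 20,"tx": 0,"ty": 0,"tz": 0,"wx": 0,"wy": 0,"wz": 0},{"hand": 5,"tx": 0,"ty": 0,"tz": 0,"wx": 0,"wy": 0,"wz": 0},{"hand": 5,"tx": 0,"ty": 0,"tz": 0,"wx": 0,"wy": 0,"wz": 0},{"hand": 0,"tx": 0,"ty": 0,"tz": 0,"wx": 0,"wy": 0,"wz": 0},{"hand": 0,"tx": 0,"ty": 0,"tz": 0,"wx": 0,"wy": 0,"wz": 0}]' --squeeze 110

```text
clock: 4.05
eef_pos: [543.2, -202.4, 56.1]
tcp_rot: [3.139, -0.499, 3.034]
contact_force: [1.1, -0.5, 4.2]
opening: 0.15
grasp_force: 107.5
```

```bash
python3 -c "
from fk import *
p,q=cur()
Q=tool(3.03,.5); z=Q.apply([0,0,1]); g=HG(462,-194,3.03,70)+19*z
print(Q.inv().apply(g-p),r.sense()['opening']*85.4,r.sense()['grasp_force'])
D=np.array([eval(l) for l in open('log.txt')])
f=lambda L:np.concatenate([fk(d[:6],L,1,1)[0]-d[6:9] for d in D])
o=least_squares(f,[400,50,450,0,450,250]);print(o.x,abs(o.fun).max(),np.linalg.svd(o.jac)[1])
np.save('L.npy',o.x)
"
```

```text
[ 1.03264684 -0.65811616  3.73032732] 12.78095227856087 107.52998356707394
[ 2.93889437e+02 -2.44351350e-01  5.62154727e+02  5.63614924e+01
  4.95611503e+02  3.38533364e+02] 1.5000392666843254 [6.26612617 4.50547525 0.55674783 0.23951191 0.21955325 0.14429454]
```

```bash
cat > plan.py <<'E'
from fk import *
L=np.load('L.npy'); B=np.array([499.5,193.5])
lo=np.array([-2.63,-.92,.06,-1.3,0,-3.02]);hi=np.array([2.63,2.1,2.66,4.44,2.69,3.02])
# tool in jug frame (origin underside centre), measured at the grasp
PG=np.array([543.2,-202.4,56.1]);RG=R.from_euler('xyz',[3.139,-.499,3.034])
J0=R.from_euler('z',3.034); TP=J0.inv().apply(PG-[462,-194,0]); TR=J0.inv()*RG
def toolpose(jp,JR): return jp+JR.apply(TP),JR*TR
def jugR(phi,th): return R.from_euler('z',phi)*R.from_euler('y',th)
def lip(phi,th,lp): JR=jugR(phi,th); return lp-JR.apply([88,0,116]),JR
def ik(p,Q,q0):
    def f(q): a,E=fk(q,L,1,1); return np.r_[(a-p)/100,(E.inv()*Q).as_rotvec()*2]
    o=least_squares(f,np.clip(q0,lo+1e-6,hi-1e-6),bounds=(lo,hi)); return o.x,np.linalg.norm(o.fun)
def liph(th): return 230-(230-80)*min(1,th/np.radians(70))
E
python3 - <<'E'
from plan import *
q=r.sense()['qpos']
def run(phi_t,back=25):
    d=np.r_[np.cos(phi_t),np.sin(phi_t),0]
    q1=q.copy();path=[];p0=np.array([462,-194,0.]);
    lp=lambda th:np.r_[B,liph(th)]-back*d
    pe,_=lip(phi_t,0,lp(0)); 
    for s in np.linspace(0,1,10): path.append((p0*(1-s)+pe*s+[0,0,0],jugR(3.034+(phi_t-3.034)*s,0)))
    for t in np.radians(np.linspace(8,104,13)): path.append(lip(phi_t,t,lp(t)))
    mar=9;err=0;st=0
    for jp,JR in path:
        q2,e=ik(*toolpose(jp,JR),q1); err=max(err,e); st=max(st,abs(q2-q1).max()); q1=q2; mar=min(mar,np.minimum(q1-lo,hi-q1).min())
    pw=toolpose(*path[-1]); w=pw[0]-pw[1].apply([0,0,L[5]])
    print(round(phi_t,2),'err',round(err,3),'margin',round(mar,2),'step',round(st,2),'q',q1.round(2),'wrist',w.round(0))
for ph in np.arange(.2,6.2,.4): run(ph)
E
```

```text
0.2 err 0.0 margin 0.08 step 1.87 q [0.31 0.87 1.26 0.14 2.32 1.7 ] wrist [779. 251. 344.]
0.6 err 0.0 margin 0.13 step 0.65 q [ 0.45  0.87  1.27 -0.2   2.31  1.4 ] wrist [735. 355. 344.]
1.0 err 0.0 margin 0.33 step 0.29 q [ 0.59  0.82  1.36 -0.5   2.19  1.15] wrist [653. 434. 344.]
1.4 err 0.0 margin 0.56 step 0.2 q [ 0.71  0.75  1.52 -0.74  1.99  1.01] wrist [548. 475. 344.]
1.8 err 0.0 margin 0.34 step 0.19 q [ 0.83  0.65  1.73 -0.96  1.76  0.95] wrist [434. 471. 344.]
2.2 err 0.0 margin 0.1 step 0.22 q [ 0.91  0.54  1.97 -1.2   1.53  0.96] wrist [331. 424. 344.]
2.6 err 0.39 margin 0.0 step 0.31 q [ 0.93  0.4   2.09 -1.3   1.31  0.84] wrist [255. 340. 344.]
3.0 err 0.848 margin 0.0 step 0.5 q [ 0.82  0.14  2.18 -1.3   0.9   0.43] wrist [217. 233. 344.]
3.4 err 0.91 margin 0.0 step 0.66 q [ 0.35 -0.07  2.32 -1.3   0.   -0.23] wrist [224. 120. 344.]
3.8 err 0.969 margin 0.0 step 0.66 q [ 0.28 -0.06  2.29  1.28  0.22 -3.02] wrist [274.  18. 344.]
4.2 err 1.183 margin 0.0 step 0.33 q [ 0.13  0.    2.18  1.06  0.63 -3.02] wrist [360. -56. 344.]
4.6 err 1.452 margin 0.0 step 0.23 q [ 0.06  0.14  1.98  0.89  1.03 -3.02] wrist [468. -90. 344.]
5.0 err 1.729 margin 0.0 step 0.17 q [ 0.05  0.34  1.76  0.79  1.43 -3.02] wrist [581. -80. 344.]
5.4 err 1.993 margin 0.0 step 0.18 q [ 0.07  0.58  1.52  0.76  1.82 -3.02] wrist [681. -27. 344.]
5.8 err 2.251 margin 0.0 step 0.28 q [ 0.12  0.86  1.27  0.82  2.24 -3.02] wrist [753.  61. 344.]
```

```bash
cat >> plan.py <<'E'
def wrows(way,H=0):
    P,Q=cur(); out=[]
    for jp,JR in way:
        p,q=toolpose(jp,JR); t=Q.inv().apply(p-P).round(1); w=(Q.inv()*q).as_rotvec().round(3)
        P=P+Q.apply(t);Q=Q*R.from_rotvec(w); out.append([H,*t,*w])
    for o in out: print(*[f'{v:g}' for v in o])
def jugpose(): P,Q=cur(); JR=Q*TR.inv(); return P-JR.apply(TP),JR
E
python3 - <<'E'
from plan import *
d=np.r_[np.cos(1.4),np.sin(1.4),0]
pe,_=lip(1.4,0,np.r_[B,235]-25*d); p0=np.array([462,-194,120.])
S=lambda s:s*s*(3-2*s)
way=[(np.array([462,-194,z]),J0) for z in (10,40,80,110,119)]+[(p0+(pe-p0)*s,jugR(3.034-1.634*s,0)) for s in np.linspace(0,1,20)[1:]]
wrows(way); print(pe)
E
```

```text
0 4.7 0.1 -8.8 0.001 0 -0
0 14.4 0 -26.3 -0 0 -0
0 19.1 0.1 -35.2 -0 0 -0
0 14.4 0 -26.3 -0 0 -0
0 4.3 0.1 -7.9 -0 0 -0
0 1.2 7.5 -0.4 -0.042 0 0.075
0 1.8 7.4 1.1 -0.041 -0 0.076
0 3 7.2 1.6 -0.041 -0 0.075
0 3.9 6.9 2.3 -0.041 -0.001 0.076
0 5.1 6.5 2.8 -0.041 0 0.075
0 6 6 3.4 -0.041 0 0.076
0 7 5.3 3.8 -0.042 -0 0.075
0 7.9 4.6 4.4 -0.041 -0 0.076
0 8.7 3.9 4.8 -0.041 -0.001 0.075
0 9.5 2.9 5.3 -0.041 0 0.076
0 10.3 2.1 5.6 -0.041 0 0.075
0 10.8 1 6 -0.041 -0 0.076
0 11.5 -0.1 6.3 -0.041 -0 0.075
0 11.9 -1.2 6.6 -0.042 -0.001 0.076
0 12.4 -2.4 6.8 -0.041 0 0.075
0 12.6 -3.6 6.9 -0.041 -0 0.076
0 12.8 -4.8 7.1 -0.041 -0 0.076
0 13 -6 7.1 -0.041 -0 0.075
0 13 -7.3 7.1 -0.041 -0.001 0.076
[480.29371285  82.14418051 119.        ]
```

Call:
arm_command --deltas '[{"hand": 0,"tx": 4.7,"ty": 0,"tz": -8.8,"wx": 0,"wy": 0,"wz": 0},{"hand": 0,"tx": 14.4,"ty": 0,"tz": -26.3,"wx": 0,"wy": 0,"wz": 0},{"hand": 0,"tx": 19,"ty": 0,"tz": -35,"wx": 0,"wy": 0,"wz": 0},{"hand": 0,"tx": 14.4,"ty": 0,"tz": -26.3,"wx": 0,"wy": 0,"wz": 0},{"hand": 0,"tx": 4.3,"ty": 0,"tz": -8,"wx": 0,"wy": 0,"wz": 0},{"hand": 0,"tx": 1.2,"ty": 7.5,"tz": -0.4,"wx": -0.041,"wy": 0,"wz": 0.0755},{"hand": 0,"tx": 1.8,"ty": 7.4,"tz": 1,"wx": -0.041,"wy": 0,"wz": 0.0755},{"hand": 0,"tx": 3,"ty": 7.2,"tz": 1.6,"wx": -0.041,"wy": 0,"wz": 0.0755}]' --squeeze 120

```text
clock: 5.05
eef_pos: [540.4, -179.2, 174.2]
tcp_rot: [3.139, -0.502, 2.773]
contact_force: [5.5, -1.8, 1.2]
opening: 0.145
grasp_force: 129.0
```

Call:
arm_command --deltas '[{"hand": 0,"tx": 4,"ty": 7,"tz": 2.3,"wx": -0.041,"wy": 0,"wz": 0.0755},{"hand": 0,"tx": 5,"ty": 6.5,"tz": 2.8,"wx": -0.041,"wy": 0,"wz": 0.0755},{"hand": 0,"tx": 6,"ty": 6,"tz": 3.4,"wx": -0.041,"wy": 0,"wz": 0.0755},{"hand": 0,"tx": 7,"ty": 5.3,"tz": 3.8,"wx": -0.041,"wy": 0,"wz": 0.0755},{"hand": 0,"tx": 8,"ty": 4.6,"tz": 4.4,"wx": -0.041,"wy": 0,"wz": 0.0755},{"hand": 0,"tx": 8.7,"ty": 4,"tz": 4.8,"wx": -0.041,"wy": 0,"wz": 0.0755},{"hand": 0,"tx": 9.5,"ty": 3,"tz": 5.3,"wx": -0.041,"wy": 0,"wz": 0.0755},{"hand": 0,"tx": 10.3,"ty": 2,"tz": 5.6,"wx": -0.041,"wy": 0,"wz": 0.0755}]'

```text
clock: 6.05
eef_pos: [512.2, -104.7, 174.0]
tcp_rot: [-3.14, -0.502, 2.083]
contact_force: [1.9, -4.2, 1.3]
opening: 0.148
grasp_force: 129.3
```

Call:
arm_command --deltas '[{"hand": 0,"tx": 10.8,"ty": 1,"tz": 6,"wx": -0.041,"wy": 0,"wz": 0.0755},{"hand": 0,"tx": 11.5,"ty": 0,"tz": 6.3,"wx": -0.041,"wy": 0,"wz": 0.0755},{"hand": 0,"tx": 12,"ty": -1.2,"tz": 6.6,"wx": -0.041,"wy": 0,"wz": 0.0755},{"hand": 0,"tx": 12.4,"ty": -2.4,"tz": 6.8,"wx": -0.041,"wy": 0,"wz": 0.0755},{"hand": 0,"tx": 12.6,"ty": -3.6,"tz": 7,"wx": -0.041,"wy": 0,"wz": 0.0755},{"hand": 0,"tx": 12.8,"ty": -4.8,"tz": 7,"wx": -0.041,"wy": 0,"wz": 0.0755},{"hand": 0,"tx": 13,"ty": -6,"tz": 7,"wx": -0.041,"wy": 0,"wz": 0.0755},{"hand": 0,"tx": 13,"ty": -7.3,"tz": 7,"wx": -0.041,"wy": 0,"wz": 0.0755}]'

```text
clock: 7.05
eef_pos: [465.2, 1.9, 174.1]
tcp_rot: [-3.136, -0.5, 1.395]
contact_force: [1.3, 5.1, -9.5]
opening: 0.148
grasp_force: 130.0
```

Run:
```python
from plan import *
jp,JR=jugpose(); s=r.sense(); print(jp,JR.as_euler('ZYX'),s['opening'],s['grasp_force'],s['contact_force'],s['qpos'])
from rig import imaging
import cv2
from h import *
C=jug(jp[0],jp[1],JR.as_euler('ZYX')[0])
C=[c+[0,0,jp[2]] for c in C]+[circ(*B,60,70)]
S=imaging.grab_frame('scene');T=imaging.grab_frame('top')
cv2.imwrite('pics/c1.png',np.hstack([draw(S,C,box=(240,90,200,150),k=2),draw(T,C,box=(120,160,200,150),k=2)]))
D=np.array([eval(l) for l in open('log.txt')])
f=lambda L:np.concatenate([fk(d[:6],L,1,1)[0]-d[6:9] for d in D])
o=least_squares(f,L);print(o.x,abs(o.fun).max()); np.save('L.npy',o.x)
```

```text
[478.45093564  82.46843339 118.07968554] [ 1.39846776e+00 -5.52128270e-04  6.97883052e-03] 0.14819084862849663 130.041165612638 [ 1.25769372  5.11144843 -9.5236017 ] [-0.35338808  0.23933033  2.0546041   0.5804737   1.03143171 -0.52901006]
[ 2.93941638e+02 -9.16348508e-02  5.68535358e+02  5.84268102e+01
  4.94246410e+02  3.43135967e+02] 1.4696099171729315
```

View pics/c1.png

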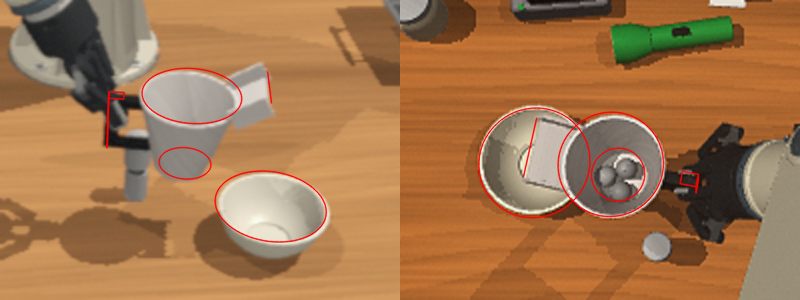

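The overlays agree: the jug is upright with its spout over the bowl (lip at (270,85) left tile, (530,150) right tile), balls at (615,180), and the bowl is unmoved. Next is the tilt.

```bash
cat > tilt.py <<'E'
from plan import *
def way(ths,phi=1.4,back=25,z0=235,z1=80):
    d=np.r_[np.cos(phi),np.sin(phi),0]; s=lambda t:min(1,t/66); S=lambda t:s(t)**2*(3-2*s(t))
    return [lip(phi,np.radians(t),np.r_[B,z0+(z1-z0)*S(t)]-back*d) for t in ths]
E
python3 - <<'E'
from tilt import *
ths=[2,6,12,18,24,30,36,42,48,54,60,66,70,73,76,79,82,85,88,91,94,97,100,103]
W=way(ths); wrows(W)
a=np.linspace(0,2*np.pi,60)
pts=np.vstack([np.c_[(32+26*h/100)*np.cos(a),(32+26*h/100)*np.sin(a),0*a+h] for h in range(0,101,10)])
sp=np.array([[x,y,z] for x,z0 in((60,100),(74,108),(88,116)) for y in(-37,37) for z in (z0-4,135)])
q=r.sense()['qpos'];
for t,(jp,JR) in zip(ths,W):
    X=JR.apply(np.vstack([pts,sp]))+jp; rr=np.hypot(*(X[:,:2]-B).T); cl=np.where(rr<72,X[:,2]-60,np.hypot(rr-72,np.maximum(X[:,2]-60,0)))
    q2,e=ik(*toolpose(jp,JR),q); print(t,'zmin',X[:,2].min().round(),'clear',cl.min().round(),'dq',abs(q2-q).max().round(2),round(e,3),end=' | ');q=q2
print(q)
E
```

```text
0 0.8 3.2 -7 -0.008 -0.036 -0.003
0 1 0.1 -9.4 -0 -0.07 -0
0 0.1 -0 -9.3 -0 -0.105 -0.001
0 -0.2 -0 -4.2 0 -0.104 0
0 0.6 -0 -0.5 0 -0.105 -0
0 2.3 -0 1.9 0 -0.105 -0
0 4.5 -0 2.7 -0 -0.105 -0.001
0 6.6 -0 1.8 0 -0.104 0
0 8.2 -0 -0.6 0 -0.105 -0
0 8.8 -0 -4.5 0 -0.105 -0
0 8.2 0 -9.4 -0 -0.104 -0.001
0 5.9 0.1 -15.4 0 -0.105 0
0 2.4 -0 -12.3 0 -0.07 -0
0 1.8 0 -9.3 0 -0.052 -0
0 1.7 0 -9.2 -0 -0.053 -0
0 1.7 0.1 -9.3 -0 -0.052 -0.001
0 1.8 -0 -9.2 -0 -0.052 0
0 1.7 0 -9.3 0 -0.053 0
0 1.8 0 -9.2 0 -0.052 0
0 1.7 0.1 -9.3 0 -0.053 -0
0 1.7 -0 -9.2 0 -0.052 -0
0 1.8 -0 -9.3 -0 -0.052 -0
0 1.7 0 -9.3 -0 -0.053 -0.001
0 1.8 0 -9.2 0 -0.052 0
2 zmin 121.0 clear 62.0 dq 0.05 0.0 | 6 zmin 122.0 clear 65.0 dq 0.09 0.0 | 12 zmin 120.0 clear 68.0 dq 0.14 0.0 | 18 zmin 114.0 clear 68.0 dq 0.14 0.0 | 24 zmin 105.0 clear 68.0 dq 0.15 0.0 | 30 zmin 96.0 clear 67.0 dq 0.15 0.0 | 36 zmin 86.0 clear 62.0 dq 0.14 0.0 | 42 zmin 78.0 clear 55.0 dq 0.14 0.0 | 48 zmin 72.0 clear 46.0 dq 0.12 0.0 | 54 zmin 71.0 clear 31.0 dq 0.1 0.0 | 60 zmin 74.0 clear 22.0 dq 0.09 0.0 | 66 zmin 78.0 clear 18.0 dq 0.1 0.0 | 70 zmin 79.0 clear 19.0 dq 0.07 0.0 | 73 zmin 79.0 clear 19.0 dq 0.05 0.0 | 76 zmin 79.0 clear 19.0 dq 0.05 0.0 | 79 zmin 79.0 clear 19.0 dq 0.05 0.0 | 82 zmin 79.0 clear 19.0 dq 0.05 0.0 | 85 zmin 80.0 clear 20.0 dq 0.05 0.0 | 88 zmin 80.0 clear 20.0 dq 0.05 0.0 | 91 zmin 80.0 clear 20.0 dq 0.05 0.0 | 94 zmin 79.0 clear 19.0 dq 0.05 0.0 | 97 zmin 78.0 clear 18.0 dq 0.05 0.0 | 100 zmin 77.0 clear 17.0 dq 0.04 0.0 | 103 zmin 76.0 clear 16.0 dq 0.04 0.0 | [ 0.71436182  0.74084373  1.52817119 -0.72973893  1.97908489  1.01271617]
```

Call:
arm_command --deltas '[{"hand": 0,"tx": 0.8,"ty": 3.2,"tz": -7,"wx": -0.008,"wy": -0.036,"wz": -0.003},{"hand": 0,"tx": 1,"ty": 0,"tz": -9.4,"wx": 0,"wy": -0.07,"wz": 0},{"hand": 0,"tx": 0,"ty": 0,"tz": -9.3,"wx": 0,"wy": -0.105,"wz": 0},{"hand": 0,"tx": -0.2,"ty": 0,"tz": -4.2,"wx": 0,"wy": -0.105,"wz": 0},{"hand": 0,"tx": 0.6,"ty": 0,"tz": -0.5,"wx": 0,"wy": -0.105,"wz": 0},{"hand": 0,"tx": 2.3,"ty": 0,"tz": 1.9,"wx": 0,"wy": -0.105,"wz": 0},{"hand": 0,"tx": 4.5,"ty": 0,"tz": 2.7,"wx": 0,"wy": -0.105,"wz": 0},{"hand": 0,"tx": 6.6,"ty": 0,"tz": 1.8,"wx": 0,"wy": -0.105,"wz": 0}]'

```text
clock: 8.15
eef_pos: [470.1, 3.4, 196.4]
tcp_rot: [3.136, 0.24, 1.398]
contact_force: [-0.4, -0.0, -8.6]
opening: 0.139
grasp_force: 130.3
```

Call:
arm_command --deltas '[{"hand": 0,"tx": 8.2,"ty": 0,"tz": -0.6,"wx": 0,"wy": -0.105,"wz": 0},{"hand": 0,"tx": 8.8,"ty": 0,"tz": -4.5,"wx": 0,"wy": -0.105,"wz": 0},{"hand": 0,"tx": 8.2,"ty": 0,"tz": -9.4,"wx": 0,"wy": -0.105,"wz": 0},{"hand": 0,"tx": 6,"ty": 0,"tz": -15.4,"wx": 0,"wy": -0.105,"wz": 0},{"hand": 0,"tx": 0,"ty": 0,"tz": 0,"wx": 0,"wy": 0,"wz": 0}]'

```text
clock: 8.78
eef_pos: [477.9, 47.3, 210.2]
tcp_rot: [3.137, 0.657, 1.399]
contact_force: [-0.0, 1.0, -1.8]
opening: 0.14
grasp_force: 129.9
```

Run:
```python
from tilt import *
jp,JR=jugpose(); s=r.sense(); print(jp,np.degrees(JR.as_euler('ZYX')),JR.apply([88,0,116])+jp,s['opening'],s['grasp_force'],s['contact_force'])
wrows(way([69,72,75,78,81,84,87,90,93,96,99,102]))
from rig import imaging
import cv2
from h import *
S=imaging.grab_frame('scene');T=imaging.grab_frame('top')
jf=lambda P:JR.apply(np.array(P,float))+jp
C=[jf(circ(0,0,100,58)),jf(circ(0,0,0,32)),jf([[88,-33,116],[88,33,116]]),circ(*B,60,70)]
cv2.imwrite('pics/t1.png',np.hstack([draw(S,C,box=(260,90,200,150),k=2),draw(T,C,box=(120,160,200,150),k=2)]))
```

```text
[474.56704806  29.16425524 112.9121909 ] [80.01320381 66.21148482 -0.23896131] [498.65390053 168.74162117  79.17819532] 0.14016291458793576 129.9184997845441 [-0.00766082  0.95561945 -1.75526981]
0 0.7 -3.2 -9 0.002 -0.049 -0.001
0 1.8 0.1 -9.2 -0 -0.052 -0
0 1.7 -0 -9.3 -0 -0.052 -0
0 1.7 0 -9.3 -0.001 -0.053 -0
0 1.8 0 -9.2 0 -0.052 -0
0 1.7 0.1 -9.3 0 -0.052 -0.001
0 1.8 -0 -9.2 0 -0.053 0
0 1.7 0 -9.3 0 -0.052 0
0 1.8 0 -9.2 0 -0.053 -0
0 1.7 0.1 -9.3 0 -0.052 -0
0 1.7 0 -9.3 0 -0.052 -0
0 1.8 0 -9.2 0 -0.053 -0.001
```

View pics/t1.png

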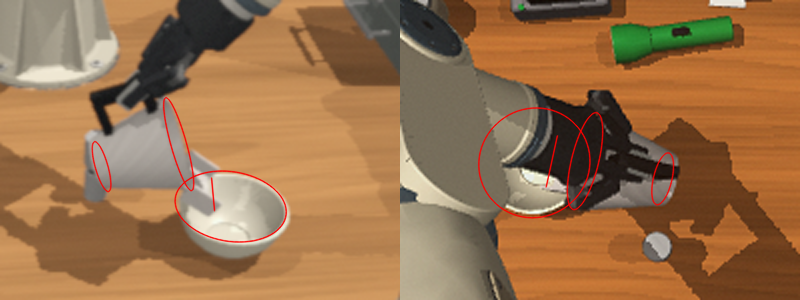

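Run:
```python
from tilt import *
from rig import imaging
from h import *
jp,JR=jugpose();S=imaging.grab_frame('scene')
jf=lambda P:JR.apply(np.array(P,float))+jp
C=[jf(circ(0,0,100,58)),jf(circ(0,0,0,32)),jf([[88,-33,116],[88,33,116]]),jf([[-88,0,22],[-88,0,94]])]
b=(290,100,100,120)
cv2.imwrite('pics/t2.png',np.hstack([draw(S,[],box=b,k=4),draw(S,C,box=b,k=4)]))
```

```text
(no output)
```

View pics/t2.png

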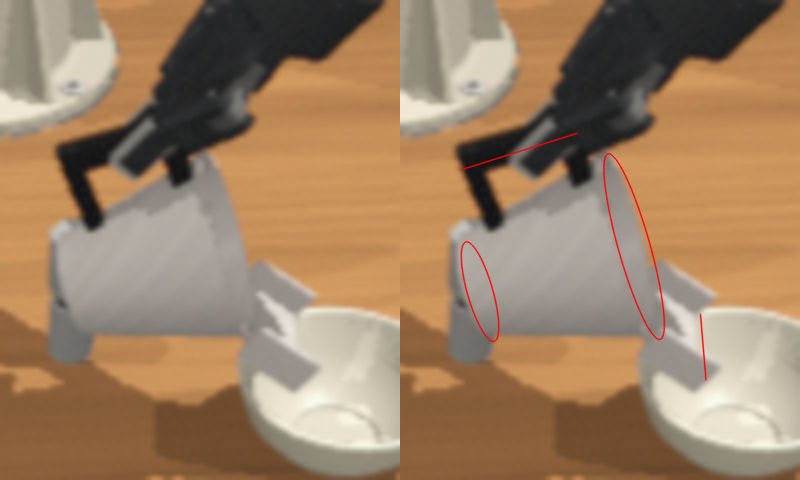

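The zoomed view shows the jug tilted about 66° with the lip at about (316,335), inside the bowl mouth and clear of its rim. The grey cylinder behind at (70,330) is the brush. I'll continue slowly.

Call:
arm_command --deltas '[{"hand": 0,"tx": 2,"ty": -3,"tz": -7,"wx": 0.002,"wy": -0.049,"wz": -0.001},{"hand": 0,"tx": 3,"ty": 0,"tz": -8,"wx": 0,"wy": -0.0525,"wz": 0},{"hand": 0,"tx": 1.75,"ty": 0,"tz": -9.3,"wx": 0,"wy": -0.0525,"wz": 0},{"hand": 0,"tx": 1.75,"ty": 0,"tz": -9.3,"wx": 0,"wy": -0.0525,"wz": 0},{"hand": 0,"tx": 1.75,"ty": 0,"tz": -9.3,"wx": 0,"wy": -0.0525,"wz": 0},{"hand": 0,"tx": 1.75,"ty": 0,"tz": -9.3,"wx": 0,"wy": -0.0525,"wz": 0},{"hand": 0,"tx": 1.75,"ty": 0,"tz": -9.3,"wx": 0,"wy": -0.0525,"wz": 0},{"hand": 0,"tx": 1.75,"ty": 0,"tz": -9.3,"wx": 0,"wy": -0.0525,"wz": 0}]'

```text
clock: 9.93
eef_pos: [485.2, 107.3, 247.3]
tcp_rot: [3.134, 1.072, 1.39]
contact_force: [0.5, -0.2, -3.2]
opening: 0.148
grasp_force: 130.0
```

Call:
arm_command --deltas '[{"hand": 0,"tx": 1.75,"ty": 0,"tz": -9.3,"wx": 0,"wy": -0.0525,"wz": 0},{"hand": 0,"tx": 1.75,"ty": 0,"tz": -9.3,"wx": 0,"wy": -0.0525,"wz": 0},{"hand": 0,"tx": 1.75,"ty": 0,"tz": -9.3,"wx": 0,"wy": -0.0525,"wz": 0},{"hand": 0,"tx": 1.75,"ty": 0,"tz": -9.3,"wx": 0,"wy": -0.0525,"wz": 0},{"hand": 0,"tx": 0,"ty": 0,"tz": 0,"wx": 0,"wy": 0,"wz": 0},{"hand": 0,"tx": 0,"ty": 0,"tz": 0,"wx": 0,"wy": 0,"wz": 0},{"hand": 0,"tx": 0,"ty": 0,"tz": 0,"wx": 0,"wy": 0,"wz": 0},{"hand": 0,"tx": 0,"ty": 0,"tz": 0,"wx": 0,"wy": 0,"wz": 0}]'

```text
clock: 10.92
eef_pos: [491.3, 144.2, 256.1]
tcp_rot: [3.126, 1.281, 1.383]
contact_force: [-0.2, 0.4, -3.1]
opening: 0.147
grasp_force: 130.8
```

Run:
```python
from tilt import *
from rig import imaging
from h import *
jp,JR=jugpose();S=imaging.grab_frame('scene'); T=imaging.grab_frame('top')
print(jp,np.degrees(JR.as_euler('ZYX')),JR.apply([88,0,116])+jp,r.sense()['contact_force'])
W=imaging.grab_frame('wrist')
cv2.imwrite('pics/t3.png',np.hstack([draw(S,[],box=(290,100,130,150),k=3),draw(W,[],box=(0,0,560,420),k=1)[:,:400] if 0 else cv2.resize(W['image'][:,:,::-1],(400,300)).copy() if 0 else cv2.resize(W['image'][:,:,::-1],(400,450))]))
```

```text
[478.65102492  73.4339874  187.87791896] [ -99.08324637   77.99776814 -179.01298937] [495.64506717 167.07314855  77.683046  ] [-0.42221468 -0.56930965 -2.78689439]
```

View pics/t3.png

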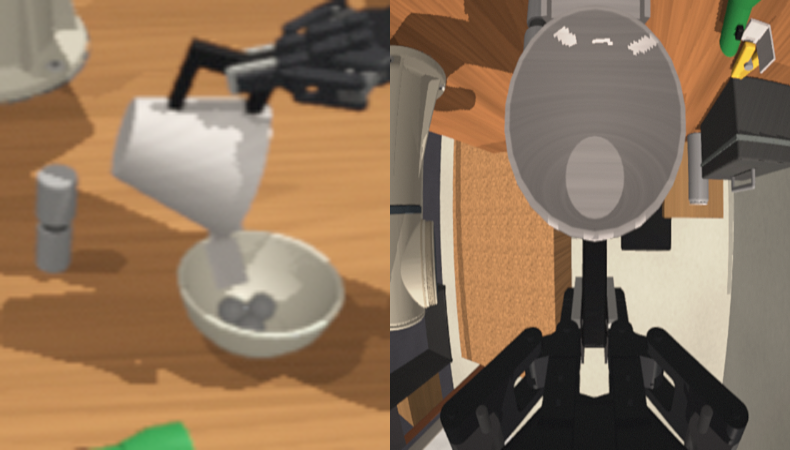

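The left tile shows all three balls in the bowl at (232,308), (262,305) and (255,322). The wrist tile shows the jug's inside empty. Next I return the jug upright by the reversed path and carry it back to open bench.

Run:
```python
from tilt import *
W=way([96,90,83,76,69,62,55,48,41,34,27,20,13,7,3,0],z1=84); p0,J=W[-1]; pe=np.array([470,-120,30.])
W+=[(p0+(pe-p0)*s,J) for s in (.03,.1,.2,.32,.44,.56,.68,.8,.9,.96,1)]
wrows(W); q=r.sense()['qpos']
for w in W: q2,e=ik(*toolpose(*w),q); print(round(e,3),abs(q2-q).max().round(2),end=' ');q=q2
```

```text
0 -7.8 0.2 15.5 -0.003 0.105 -0.004
0 -2.1 -0.1 18.7 0 0.105 -0
0 -2.1 -0.1 21.8 0 0.122 0
0 -2.2 -0 21.9 0 0.122 0.001
0 -2.1 -0.1 21.9 0 0.123 -0
0 -3.2 -0 20.6 0 0.122 0
0 -7.5 -0.1 13.9 0 0.122 0.001
0 -9.4 0 7.1 0 0.122 -0
0 -9.2 0 2.1 0 0.122 0
0 -7.2 0 -1.1 0 0.122 0.001
0 -4.4 0 -1.8 0 0.123 -0
0 -1.5 0 -0.1 0 0.122 0
0 0.5 0 4.1 0 0.122 0.001
0 0.8 -0 8.6 0 0.105 -0
0 -0.1 -0 8.9 0 0.069 0
0 -0.9 -0.1 8.5 0 0.053 0
0 -6.6 0.8 -0.5 0 -0 0
0 -15.3 1.7 -1.3 0 -0 0
0 -21.9 2.4 -1.8 0 -0 0
0 -26.3 2.9 -2.1 0 -0 0
0 -26.3 2.9 -2.2 0 -0 0
0 -26.3 2.9 -2.1 0 -0 0
0 -26.3 2.9 -2.2 0 -0 0
0 -26.2 2.9 -2.1 0 -0 0
0 -21.9 2.4 -1.8 0 -0 0
0 -13.2 1.5 -1.1 0 -0 0
0 -8.7 0.9 -0.7 0 -0 0
0.0 0.08 0.0 0.09 0.0 0.11 0.0 0.12 0.0 0.12 0.0 0.12 0.0 0.1 0.0 0.12 0.0 0.14 0.0 0.16 0.0 0.17 0.0 0.17 0.0 0.17 0.0 0.14 0.0 0.09 0.0 0.07 0.0 0.01 0.0 0.03 0.0 0.04 0.0 0.05 0.0 0.04 0.0 0.04 0.0 0.04 0.0 0.04 0.0 0.03 0.0 0.02 0.0 0.01
```

Call:
arm_command --deltas '[{"hand": 0,"tx": -7.8,"ty": 0,"tz": 15.5,"wx": -0.003,"wy": 0.105,"wz": -0.004},{"hand": 0,"tx": -2,"ty": 0,"tz": 18.7,"wx": 0,"wy": 0.105,"wz": 0},{"hand": 0,"tx": -2,"ty": 0,"tz": 21.8,"wx": 0,"wy": 0.122,"wz": 0},{"hand": 0,"tx": -2,"ty": 0,"tz": 21.9,"wx": 0,"wy": 0.122,"wz": 0},{"hand": 0,"tx": -2,"ty": 0,"tz": 21.9,"wx": 0,"wy": 0.123,"wz": 0},{"hand": 0,"tx": -3.2,"ty": 0,"tz": 20.6,"wx": 0,"wy": 0.122,"wz": 0},{"hand": 0,"tx": -7.5,"ty": 0,"tz": 14,"wx": 0,"wy": 0.122,"wz": 0},{"hand": 0,"tx": -9.4,"ty": 0,"tz": 7,"wx": 0,"wy": 0.122,"wz": 0}]'

```text
clock: 12.08
eef_pos: [468.3, 12.7, 197.0]
tcp_rot: [3.141, 0.337, 1.402]
contact_force: [-0.5, 0.4, -3.3]
opening: 0.147
grasp_force: 130.4
```

Call:
arm_command --deltas '[{"hand": 0,"tx": -9.2,"ty": 0,"tz": 2,"wx": 0,"wy": 0.122,"wz": 0},{"hand": 0,"tx": -7.2,"ty": 0,"tz": -1,"wx": 0,"wy": 0.122,"wz": 0},{"hand": 0,"tx": -4.4,"ty": 0,"tz": -1.8,"wx": 0,"wy": 0.122,"wz": 0},{"hand": 0,"tx": -1.5,"ty": 0,"tz": 0,"wx": 0,"wy": 0.122,"wz": 0},{"hand": 0,"tx": 0.5,"ty": 0,"tz": 4,"wx": 0,"wy": 0.122,"wz": 0},{"hand": 0,"tx": 0.8,"ty": 0,"tz": 8.6,"wx": 0,"wy": 0.105,"wz": 0},{"hand": 0,"tx": 0,"ty": 0,"tz": 9,"wx": 0,"wy": 0.069,"wz": 0},{"hand": 0,"tx": -1,"ty": 0,"tz": 8.5,"wx": 0,"wy": 0.053,"wz": 0}]'

```text
clock: 13.08
eef_pos: [466.4, 1.6, 174.2]
tcp_rot: [3.141, -0.499, 1.403]
contact_force: [-0.1, -0.3, -3.5]
opening: 0.144
grasp_force: 130.5
```

Run:
```python
from tilt import *
jp,JR=jugpose(); print(jp,np.degrees(JR.as_euler('ZYX')),r.sense()['contact_force'])
p0,J=jp,jugR(1.4,0); pe=np.array([470,-120,30.])
wrows([(p0+(pe-p0)*s,J) for s in (.03,.1,.2,.32,.44,.56,.68,.8,.9,.96,1)])
```

```text
[479.46180166  82.13577174 118.09085848] [ 8.04495867e+01 -1.53110111e-03  9.96575686e-02] [-0.14044751 -0.32341722 -3.45591493]
0 -6.6 0.3 -0.6 -0.003 -0 0.003
0 -15.2 1.8 -1.3 -0 -0 -0
0 -21.9 2.5 -1.8 -0 -0 -0
0 -26.2 3 -2.3 -0 -0 -0
0 -26.2 3 -2.2 -0 -0 -0
0 -26.2 3 -2.3 -0 -0 -0
0 -26.3 3 -2.2 -0 -0 -0
0 -26.2 3 -2.3 -0 -0 -0
0 -21.8 2.6 -1.8 -0 -0 -0
0 -13.1 1.5 -1.2 -0 -0 -0
0 -8.8 1 -0.7 -0 -0 -0
```

Call:
arm_command --deltas '[{"hand": 0,"tx": -6.6,"ty": 0.3,"tz": -0.6,"wx": -0.003,"wy": 0,"wz": 0.003},{"hand": 0,"tx": -15.2,"ty": 1.8,"tz": -1.3,"wx": 0,"wy": 0,"wz": 0},{"hand": 0,"tx": -22,"ty": 2.5,"tz": -1.8,"wx": 0,"wy": 0,"wz": 0},{"hand": 0,"tx": -26.2,"ty": 3,"tz": -2.2,"wx": 0,"wy": 0,"wz": 0},{"hand": 0,"tx": -26.2,"ty": 3,"tz": -2.2,"wx": 0,"wy": 0,"wz": 0},{"hand": 0,"tx": -26.2,"ty": 3,"tz": -2.2,"wx": 0,"wy": 0,"wz": 0},{"hand": 0,"tx": -26.2,"ty": 3,"tz": -2.2,"wx": 0,"wy": 0,"wz": 0},{"hand": 0,"tx": -26.2,"ty": 3,"tz": -2.2,"wx": 0,"wy": 0,"wz": 0}]'

```text
clock: 14.08
eef_pos: [459.1, -161.4, 103.9]
tcp_rot: [3.138, -0.496, 1.401]
contact_force: [-0.2, -0.1, -1.7]
opening: 0.141
grasp_force: 130.6
```

Call:
arm_command --deltas '[{"hand": 0,"tx": -22,"ty": 2.5,"tz": -1.8,"wx": 0,"wy": 0,"wz": 0},{"hand": 0,"tx": -13,"ty": 1.5,"tz": -1.2,"wx": 0,"wy": 0,"wz": 0},{"hand": 0,"tx": -9,"ty": 1,"tz": -0.7,"wx": 0,"wy": 0,"wz": 0},{"hand": 0,"tx": -5,"ty": 0,"tz": 8.8,"wx": 0,"wy": 0,"wz": 0},{"hand": 0,"tx": -3.5,"ty": 0,"tz": 6,"wx": 0,"wy": 0,"wz": 0},{"hand": 0,"tx": -1.5,"ty": 0,"tz": 2.6,"wx": 0,"wy": 0,"wz": 0},{"hand": 0,"tx": 0,"ty": 0,"tz": 0,"wx": 0,"wy": 0,"wz": 0},{"hand": 0,"tx": 0,"ty": 0,"tz": 0,"wx": 0,"wy": 0,"wz": 0}]'

```text
clock: 15.08
eef_pos: [457.2, -200.8, 66.4]
tcp_rot: [3.139, -0.498, 1.4]
contact_force: [-0.9, -0.4, -2.7]
opening: 0.144
grasp_force: 130.6
```

Run:
```python
from tilt import *
jp,JR=jugpose(); print(jp,np.degrees(JR.as_euler('ZYX')),r.sense()['contact_force'],r.sense()['wrist_torque'])
from rig import imaging
from h import *
C=[JR.apply(c)+jp for c in jug(0,0,0)]
S=imaging.grab_frame('scene');T=imaging.grab_frame('top')
cv2.imwrite('pics/p1.png',np.hstack([draw(S,C,box=(180,110,130,120),k=3),draw(T,C,box=(260,190,133,120),k=3)]))
```

```text
[ 470.68240168 -120.36623525   10.18891533] [ 8.02039353e+01  7.60206078e-02 -1.94166288e-02] [-0.85082158 -0.4068268  -2.65910324] [-0.67014506  0.14688632 -0.01052472]
```

Call:
arm_command --deltas '[{"hand": 0,"tx": -1.5,"ty": 0,"tz": 2.6,"wx": 0,"wy": 0,"wz": 0},{"hand": 0,"tx": -1,"ty": 0,"tz": 1.8,"wx": 0,"wy": 0,"wz": 0},{"hand": 0,"tx": -0.5,"ty": 0,"tz": 0.9,"wx": 0,"wy": 0,"wz": 0},{"hand": 0,"tx": 0,"ty": 0,"tz": 0,"wx": 0,"wy": 0,"wz": 0}]'

```text
clock: 15.68
eef_pos: [457.1, -201.3, 60.4]
tcp_rot: [3.138, -0.498, 1.4]
contact_force: [-1.4, -3.1, 2.0]
opening: 0.144
grasp_force: 131.6
```

Call:
arm_command --deltas '[{"hand": 0,"tx": -0.5,"ty": 0,"tz": 0.9,"wx": 0,"wy": 0,"wz": 0},{"hand": 0,"tx": -0.5,"ty": 0,"tz": 0.9,"wx": 0,"wy": 0,"wz": 0},{"hand": 0,"tx": 0,"ty": 0,"tz": 0,"wx": 0,"wy": 0,"wz": 0},{"hand": 0,"tx": 0,"ty": 0,"tz": 0,"wx": 0,"wy": 0,"wz": 0}]'

```text
clock: 16.18
eef_pos: [457.6, -201.8, 59.2]
tcp_rot: [3.137, -0.497, 1.4]
contact_force: [-3.9, -8.0, 11.8]
opening: 0.145
grasp_force: 133.4
```

Call:
arm_command --deltas '[{"hand": 0,"tx": 0,"ty": 0,"tz": 0,"wx": 0,"wy": 0,"wz": 0},{"hand": 0,"tx": 0,"ty": 0,"tz": 0,"wx": 0,"wy": 0,"wz": 0},{"hand": 0,"tx": 0,"ty": 0,"tz": 0,"wx": 0,"wy": 0,"wz": 0},{"hand": 20,"tx": 0,"ty": 0,"tz": 0,"wx": 0,"wy": 0,"wz": 0},{"hand": 40,"tx": 0,"ty": 0,"tz": 0,"wx": 0,"wy": 0,"wz": 0},{"hand": 60,"tx": 0,"ty": 0,"tz": 0,"wx": 0,"wy": 0,"wz": 0},{"hand": 70,"tx": 0,"ty": 0,"tz": 0,"wx": 0,"wy": 0,"wz": 0},{"hand": 70,"tx": 0,"ty": 0,"tz": 0,"wx": 0,"wy": 0,"wz": 0}]' --squeeze 20

```text
clock: 17.18
eef_pos: [457.0, -200.9, 58.0]
tcp_rot: [3.139, -0.498, 1.4]
contact_force: [0.8, -0.2, -0.5]
opening: 0.824
grasp_force: 0.0
```

Call:
arm_command --deltas '[{"hand": 70,"tx": 0,"ty": 0,"tz": -10,"wx": 0,"wy": 0,"wz": 0},{"hand": 70,"tx": 0,"ty": 0,"tz": -20,"wx": 0,"wy": 0,"wz": 0},{"hand": 70,"tx": 0,"ty": 0,"tz": -30,"wx": 0,"wy": 0,"wz": 0},{"hand": 70,"tx": 0,"ty": 0,"tz": -35,"wx": 0,"wy": 0,"wz": 0},{"hand": 70,"tx": 0,"ty": 0,"tz": -35,"wx": 0,"wy": 0,"wz": 0},{"hand": 70,"tx": 0,"ty": 0,"tz": -35,"wx": 0,"wy": 0,"wz": 0},{"hand": 70,"tx": 0,"ty": 0,"tz": -25,"wx": 0,"wy": 0,"wz": 0},{"hand": 70,"tx": 0,"ty": 0,"tz": -10,"wx": 0,"wy": 0,"wz": 0}]'

```text
clock: 18.18
eef_pos: [440.4, -296.2, 235.5]
tcp_rot: [3.137, -0.496, 1.4]
contact_force: [0.5, -0.7, -0.3]
opening: 0.817
grasp_force: 0.0
```

Run:
```python
from rig import r,imaging
from h import *
S=imaging.grab_frame('scene');T=imaging.grab_frame('top')
C=[]
cv2.imwrite('pics/end.png',np.hstack([cv2.resize(x['image'][:,:,::-1][60:360],(0,0),fx=.71,fy=1) if 0 else x['image'][50:350,100:500,::-1] for x in (S,T)]))
print(r.sense()['eef_pos'],r.sense()['contact_force'])
```

```text
[ 440.33329284 -295.63355837  234.53545739] [ 0.66946119  0.16833334 -0.48390589]
```

View pics/end.png

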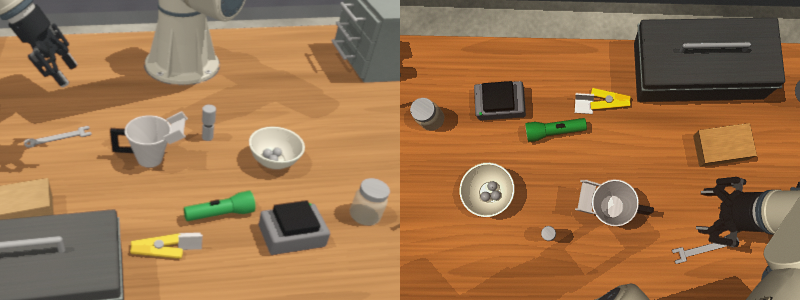

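The jug stands upright and empty at (148,138) in the left tile and (615,203) in the right, well clear of the bowl. The bowl holds all three balls (right tile (490,192)), the other things are where they were, and the gripper is clear. Handing in.

```bash
python3 -c "
from rig import r
print(r.sign_off())"
```

```text
the job is handed in; nothing more can be done
None
```

The job is handed in: all three balls are in the bowl, the empty jug stands upright about 300 mm clear of it, and nothing else on the bench appears to have moved in the last picture, at about 18 s of the 59 s allowed.

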